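# Moisture check of a guitar bridge blank on a tilted rest

### The job

Lay the dark bridge blank, white dot up, lengthwise on the tilted rest so that it lies flat across both cork ledges, centred and in line with the rest, and let go of it. Then take the orange moisture meter out of its dock and hold its sprung foot on the white dot, square to the sloping wood, pressed gently so that the foot is about half way in (about 3 N); finish while still holding it there. Never lean hard on the wood, and do not change the tilt of the rest or disturb the sanding block, glue bottle and brush.

Things in the scene. Friction and masses are not known exactly. Their poses are not given: they have to be found in the camera images.
- blank: Loose dark wooden bridge blank, 40 x 180 x 12 mm (x, y, z), about 80 g, lying flat on the bench at the robot's right, dot up. Origin: centre of its underside; y along its length, z up through the dotted face.
- mark (a point): Centre of the white dot (16 mm across) on the blank's upper face: 25 mm from the blank's centre along its +y, 12 mm above its underside. Axes as the blank's.
- bed_seat (a point): Centre of the seat of the tilted rest, in the plane of its two cork ledge tops, 100 mm above the bench, on the hinge axis. Axes of the tilted bed: y along its length, uphill (robot's left); x level, along the hinge; z square to the seat. Ledges: bars 64 mm long along x, 10 mm wide, centred at y = -50 and +50 mm. A blank in place has its origin here.
- rest: The fixed tilting rest. Its wooden foot on the bench is 100 x 150 x 12 mm (x, y, z) with a 30 x 34 mm post up to 62 mm, carrying the hinged bed. Between the bed's two ledges is only a 24 mm wide aluminium bar along the bed, its top 18 mm below the seat plane. Origin: centre of the underside; z up.
- bed_high_end (a point): Middle of the upper cork ledge's top, 50 mm uphill of bed_seat; axes as bed_seat.
- bed (a joint): Tilt of the rest's bed in rad: 0 level, growing as its left (+y) end rises; between 0.15 and 0.35 here. The hinge is stiff (about 4 N m to turn) and stays where it is under light loads.
- meter: Orange handheld moisture meter, a box 28 x 46 x 130 mm (x, y, z), about 150 g, standing upright in its dock. Origin: centre of the underside of its case; z up its length; small screen on the +x face. The steel foot sticks out of the underside. Its upper 100 mm stand clear of the dock and can be gripped across the 28 mm thickness.
- foot_tip (a point): Centre of the flat end of the meter's steel foot (12 mm across), on the meter's long axis, 14 mm below the case's underside when the foot is out; axes as the meter's.
- meter_foot (a joint): How far the sprung foot is pushed into the meter, m: 0 fully out, 0.008 fully in. Pushing takes about 1 N at the start and rises by 0.5 N per mm: 3 N at half way (4 mm).
- dock: Grey fixed dock, 80 x 95 mm on the bench, with a pocket 34 x 52 mm (x, y) whose walls rise to 55 mm. Origin: centre of its underside. The meter's case stands on ledges inside, 30 mm up; it is loose (3 mm all round) and lifts straight out.
- sander: Loose cork sanding block with red paper underneath, 62 x 102 x 32 mm; leave alone. Origin: centre of underside.
- glue: Loose yellow glue bottle, 54 mm across, 120 mm high; leave alone. Origin: centre of underside.
- brush: Loose yellow-handled brush lying roughly along y; leave alone. Origin: under its middle.
There are look-alikes about, which are no part of the job. Of the things that look like the blank, take the one that is farthest to the robot's left at the start.

How it is judged:
By the outcome, as a careful person would: the job done as asked, in the order asked, and still so for the second after the job is handed in, while the arm keeps its last pose, push and grip.
It also fails if it takes over 59 s, if anything falls off the work surface, if the arm or the gripper's body presses on something with over 40 N, if the wrist force passes 120 N, or if a joint passes its speed limit or range.

### The arm

A 6-joint arm with a two-finger parallel gripper is mounted at the origin on the work surface. World frame = base frame: x ahead of the robot, y to its left, z up, the work surface at z = 0. Lengths are in m, angles in rad, forces in N, time in s.
With the tool pointing down it reaches from about 0.25 to 0.725 m from the base axis. Payload 4 kg.
Tool frame: the origin (TCP) lies at the very end of the fingers, on their centre line; the grasp point (between the pads) lies 19 mm behind it; z points along the fingers, y is the line along which they close (so a half turn about z gives the same grasp; the last joint's range is limited). The gripper opens to 85 mm and grips with 20 to 120 N. Pads are 22 mm wide; open, the fingers measure 114 mm over their backs; the gripper's body (76 mm by 85 mm) begins 54 mm behind the grasp point. The pads swing forward as they close: fully open they stand 13 mm farther back than shut.
Start: joints at [1.163, 0.241, 0.005, 1.335, 0, 1.571], TCP at [0.198, 0.459, 0.206] pointing down, gripper open.
Joint ranges: [-2.72, 2.72], [-1.05, 1.87], [-1.09, 1.28], [-1.99, 2.15], [-1.42, 1.44], [-3.14, 3.14]. Speed limits (rad/s): [2.79, 2.79, 3.14, 3.14, 3.14, 3.14].

### API

Orientations are given as a unit quaternion [x, y, z, w].
In Python, from workcell import monitor, viewer, job gives the robot as it stands.
- The arm moves only by the tool arm_command, never from a script. Its argument "increments" is a list of rows, each an object of numbers: "dx", "dy", "dz": the shift along the tool's x, y, z in cm; "wx", "wy", "wz": the turn, a rotation vector about the tool's x, y, z in rad; "grip": the finger opening in cm, from 0 to 8.54. In form: [{"dx": .., "dy": .., "dz": .., "wx": .., "wy": .., "wz": .., "grip": ..}, ...]. A call has 1 to 10 rows; each row is the pose to reach, as a shift and turn from the pose commanded when the call began, along the tool's axes at that moment; what a row does not reach only later rows make up. A row lasts 1/10 s, in which the tool goes at most 50 mm and 8.59 degrees, less where a joint would pass 70% of its speed; a pose out of reach is approached as far as the arm can. A call with a gripper value outside its range is refused whole. The fingers move at their own pace and stop on an object; the grip force is fixed at half the most. Time passes only in rows, so rows that repeat a pose let the fingers close. It gives the time, the measured TCP pose, the force, the opening and the grip force at its end, in the units of the state.
- monitor.get_obs(): the state, without advancing time (a new reading comes with each control period).
- viewer.camera(name): name is "scene" or "top" or "wrist"; returns (picture, depth): 480x640x3 uint8, red, green, blue; 480x640 float32, m along the optical axis (not along the pixel's ray), 0 where there is no reading.
- viewer.get_calibration(name): a dict with "fovy" (degrees; the focal length in pixels is half the picture's height over the tangent of half this angle, whatever the lens; pixels are square), "cx", "cy" (the principal point, pixels), "dist_coeffs" ([k1, k2, p1, p2, k3] as OpenCV has them; the pictures are not rectified), "view" (4x4, takes a point from world to camera coordinates). Camera axes: x right, y up, looking along -z (the intrinsics and any distortion apply to the point x, -y, -z); pixel columns grow to the right and rows downward; lengths in m; the calibration is good to about 2 mm. A picture is of the moment at which its call begins: read the wrist's pose just before it. get_calibration takes no time and is no camera call; for the wrist camera it gives the pose at the moment of the call.
- job.job_done(): hands the job in; it is judged then, once.
The state is a dict: "clock": time; "joint_pos": joint angles; "joint_vel": joint speeds; "tau": joint torques, N m; "eef_pos": TCP position; "tool_rot": TCP orientation; "ft_force": force on the tool from outside, world axes, zero at the start; "ft_torque": the same for the moment, N m; "grip_width": finger opening in m; "grasp_force": force on a finger pad.
Only numpy, scipy, OpenCV 4.12 (cv2) and the standard library are available. Lean on these libraries where they do the work, as an engineer would, in place of code of your own. Each camera call takes 0.05 s, during which the arm holds its last target. There are 200 camera calls.

## Working session

There is one attempt and no reset: what is moved stays moved. The work goes in short steps, Python scripts to look and compute and a tool call to move; the robot and the scene stay as the last step left them, time stands still between calls to the robot, and variables do not carry over. Pictures are saved under pics/ and viewed, at most 12 in all, crops included, and the job is handed in when it is done.

Besides the shell and the picture viewer there is one more tool, called as a command line: name --argument value ..., lists and objects as JSON in quotes. arm_command: Moves the arm, as the interface text tells. Its arguments: {"type":"object","properties":{"increments":{"type":"array","items":{"type":"object","properties":{"dx":{"type":"number"},"dy":{"type":"number"},"dz":{"type":"number"},"wx":{"type":"number"},"wy":{"type":"number"},"wz":{"type":"number"},"grip":{"type":"number"}}}}},"required":["increments"]}

```bash
mkdir -p pics; cat > h.py <<'E'
import numpy as np, cv2
from scipy.spatial.transform import Rotation as R
from workcell import monitor, viewer, job
def cam(n):
    cal=viewer.get_calibration(n); im,d=viewer.camera(n); return cal,im,d
def K(c):
    f=240/np.tan(np.radians(c["fovy"])/2)
    return np.array([[f,0,c["cx"]],[0,f,c["cy"]],[0,0,1.]])
def cloud(c,d):
    v,u=np.mgrid[0:480,0:640].astype(np.float64)
    p=cv2.undistortPoints(np.stack([u.ravel(),v.ravel()],1)[:,None],K(c),np.array(c["dist_coeffs"],float))[:,0]
    z=d.ravel(); P=np.stack([p[:,0]*z,-p[:,1]*z,-z,np.ones_like(z)],1)
    W=P@np.linalg.inv(np.array(c["view"])).T
    W=W[:,:3].reshape(480,640,3); W[d==0]=np.nan
    return W
def save(n,im): cv2.imwrite("pics/"+n,im[:,:,::-1])
E
python3 - <<'E'
from h import *
for n in("scene","top"):
    c,im,d=cam(n); save(n+"1.png",im); np.savez(n+"1.npz",im=im,d=d,W=cloud(c,d))
print(monitor.get_obs()["tool_rot"],monitor.get_obs()["eef_pos"])
E
```

```text
[ 2.02495260e-01  9.79282759e-01 -9.55354883e-04 -1.86203055e-04] [0.19804952 0.45841098 0.20508591]
```

View pics/top1.png

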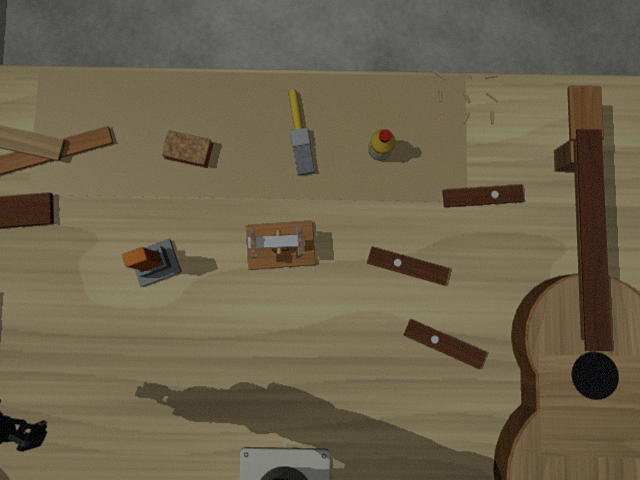

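View pics/scene1.png

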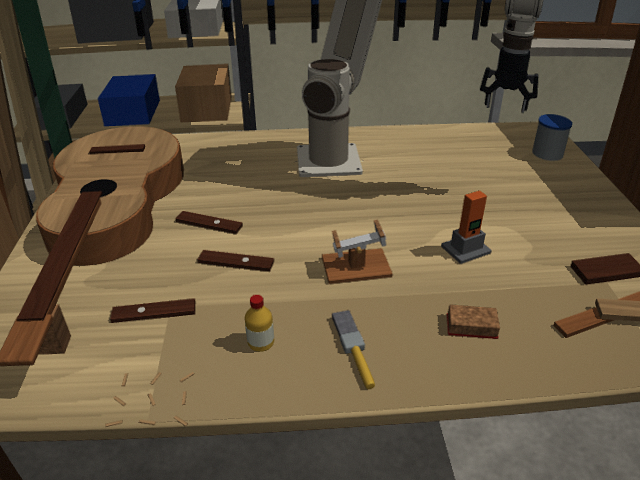

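The top view shows three dotted blanks, and the leftmost has its centre near (409,265) and its dot at (397,262). The rest is at (281,244), its ledges at about (251,243) and (302,241). The meter is at (143,258) in its dock at (158,263).

```bash
cat > m1.py <<'E'
from h import *
def rect(P):
    (c,s,a)=cv2.minAreaRect((P[:,:2]*1000).astype(np.float32)); return np.round(c,1),np.round(s,1),round(a,1)
Z={n:np.load(n+"1.npz") for n in("top","scene")}
def med(n,m,lab):
    W=Z[n]["W"]; P=W[m&np.isfinite(W[...,2])]; return P
for n in Z:
    W=Z[n]["W"];im=Z[n]["im"].astype(int);hsv=cv2.cvtColor(Z[n]["im"],cv2.COLOR_RGB2HSV).astype(int)
    print("==",n); x,y,z=W[...,0],W[...,1],W[...,2]
    tb=(x>.3)&(x<.35)&(y>-.1)&(y<.1); print("table z",np.nanmedian(z[tb]))
    bl=(z>.007)&(z<.018)&(y<-.1)&(y>-.5)&(x>.2)&(x<.75)
    nl,L,st,_=cv2.connectedComponentsWithStats(bl.astype(np.uint8))
    for i in range(1,nl):
        if st[i,4]>300:
            P=W[L==i]; w=(L==i)&(im.min(2)>120)
            print("blank",rect(P),np.median(P[:,2]).round(4),"dot",np.mean(W[w],0).round(4) if w.any() else None,w.sum())
    mt=(hsv[...,0]<12)&(hsv[...,1]>150)&(z>.06)&(z<.25)&(y>.1)&(y<.4)&(x>.3)&(x<.6)
    P=W[mt]; 
    if len(P):
        t=P[:,2].max(); T=P[P[:,2]>np.percentile(P[:,2],90)-.006]; print("meter",len(P),P.min(0).round(3),P.max(0).round(3),"top",rect(P[np.abs(P[:,2]-.16)<.006]) if (np.abs(P[:,2]-.16)<.006).sum()>3 else None)
    dk=(z>.048)&(z<.06)&(y>.15)&(y<.35)&(x>.3)&(x<.6); print("dock wall",rect(W[dk]))
    rb=(z>.065)&(z<.14)&(y>-.1)&(y<.12)&(x>.33)&(x<.6); P=W[rb]; print("bed",rect(P))
    ft=(z>.008)&(z<.018)&(y>-.1)&(y<.12)&(x>.33)&(x<.6); print("foot",rect(W[ft]))
    for s,lo,hi in(("hi",.1,.13),("lo",.075,.1)):
        q=rb&(z>lo)&(z<hi); print(s,W[q].mean(0).round(3),rect(W[q]))
E
python3 m1.py
```

```text
== top
table z -6.16134937870827e-05
blank (array([ 655. , -422.7]), array([ 43.8, 157.6]), 4.7) 0.0122 dot [ 0.6571 -0.4595  0.0132] 26
blank (array([ 492.8, -264.4]), array([179.8,  40.7]), 75.1) 0.0122 dot [ 0.4994 -0.2405  0.0131] 34
blank (array([ 324.2, -345.3]), array([180.9,  42.6]), 67.1) 0.0124 dot [ 0.3327 -0.322   0.0126] 33
meter 168 [0.47  0.273 0.06 ] [0.508 0.312 0.161] top (array([483.1, 288.4]), array([17.6, 45.7]), 51.8)
dock wall (array([489.5, 299.2]), array([46.5, 65.5]), 21.6)
bed (array([533.6,  24.7]), array([ 64. , 118.8]), 4.8)
foot (array([462.3,  -7.3]), array([249.6, 192.8]), 5.1)
hi [0.53  0.07  0.108] (array([529.8,  70.6]), array([64. , 11.5]), 5.3)
lo [0.534 0.016 0.085] (array([533.6,  25.5]), array([ 63.4, 117.4]), 5.0)
== scene
table z 0.0012113485669117963
blank (array([ 324.1, -343.2]), array([180.3,  49.9]), 66.6) 0.013 dot [ 0.3306 -0.3222  0.0134] 13
blank (array([ 494.4, -265.2]), array([181.8,  46.9]), 74.7) 0.0128 dot [ 0.4976 -0.2407  0.013 ] 19
blank (array([ 653.6, -422.8]), array([ 45.7, 157.7]), 4.9) 0.0132 dot [ 0.6562 -0.4599  0.0142] 25
meter 777 [0.472 0.272 0.06 ] [0.513 0.325 0.166] top (array([490.5, 297.8]), array([31.6, 51.3]), 22.4)
dock wall (array([489.3, 299. ]), array([51.2, 68.9]), 21.1)
bed (array([534.9,  25.8]), array([ 68.7, 119.9]), 4.9)
foot (array([535.5,  21.4]), array([108.5, 150.9]), 5.1)
hi [0.534 0.07  0.109] (array([530.6,  70.5]), array([67.8, 11.8]), 5.8)
lo [0.54  0.023 0.085] (array([535. ,  26.3]), array([ 67.6, 119. ]), 5.0)
```

```bash
cat >> h.py <<'E'
def axes(ang,tilt=0,byaw=0):
    """tool y at world angle ang(deg) in level plane, tool z down; then tilted by bed tilt about bed x (yaw byaw)"""
    a=np.radians(ang); y=np.array([np.cos(a),np.sin(a),0]); z=np.array([0,0,-1.]); M=np.stack([np.cross(y,z),y,z],1)
    b=np.radians(byaw); return R.from_rotvec(tilt*np.array([np.cos(b),np.sin(b),0]))*R.from_matrix(M)
def inc(p,rt):
    o=monitor.get_obs(); r0=R.from_quat(o["tool_rot"]); d=r0.inv().apply(np.array(p)-o["eef_pos"])*100
    w=(r0.inv()*rt).as_rotvec()
    print("d(cm)",d.round(3),"w",w.round(4),"at",np.round(o["eef_pos"],4),"t",round(o["clock"],2),"F",np.round(o["ft_force"],2),"T",np.round(o["ft_torque"],2),"grip",round(o["grip_width"],4),"j",np.round(o["joint_pos"],2))
E
python3 -c "
from h import *
inc([.50,.03,.33],axes(5))
Z=np.load('top1.npz');W=Z['W']
for a,b in((.06,.085),(-.04,-.015)):
  pass
b=np.radians(5.);o=np.array([.5336,.0247]);D=W[...,:2]-o
yb=-np.sin(b)*D[...,0]+np.cos(b)*D[...,1];xb=np.cos(b)*D[...,0]+np.sin(b)*D[...,1]
m=(abs(xb)<.03)&(W[...,2]>.06)
for k in np.arange(-.066,.067,.004):
  q=m&(abs(yb-k)<.002);print(round(k,3),q.sum(),np.round(np.median(W[q][:,2]),4) if q.any() else 0,end=' | ')
"
```

```text
d(cm) [-44.71  -27.377 -12.437] w [-0.0017  0.0011  1.0757] at [0.198  0.4584 0.2051] t 0.1 F [-0.25 -0.35  0.52] T [-0.02  0.03 -0.02] grip 0.0857 j [ 1.16  0.24  0.    1.34 -0.    1.57]
-0.066 0 0 | -0.062 0 0 | -0.058 37 0.0881 | -0.054 55 0.0899 | -0.05 54 0.0909 | -0.046 46 0.0797 | -0.042 33 0.0735 | -0.038 21 0.0742 | -0.034 22 0.0753 | -0.03 22 0.0762 | -0.026 23 0.0779 | -0.022 24 0.0781 | -0.018 27 0.0775 | -0.014 25 0.0783 | -0.01 37 0.0794 | -0.006 44 0.074 | -0.002 44 0.0722 | 0.002 28 0.0812 | 0.006 24 0.0828 | 0.01 27 0.0826 | 0.014 26 0.083 | 0.018 22 0.0856 | 0.022 24 0.0866 | 0.026 24 0.088 | 0.03 23 0.0876 | 0.034 24 0.0888 | 0.038 24 0.0894 | 0.042 62 0.1074 | 0.046 56 0.1089 | 0.05 45 0.1081 | 0.054 27 0.0942 | 0.058 15 0.0923 | 0.062 0 0 | 0.066 0 0 |
```

arm_command --increments '[{"dz":-5,"wz":0.12},{"dx":-5,"dy":-3,"dz":-9,"wz":0.24},{"dx":-44.7,"dy":-27.4,"dz":-12.4,"wz":1.076},{"dx":-44.7,"dy":-27.4,"dz":-12.4,"wz":1.076},{"dx":-44.7,"dy":-27.4,"dz":-12.4,"wz":1.076},{"dx":-44.7,"dy":-27.4,"dz":-12.4,"wz":1.076},{"dx":-44.7,"dy":-27.4,"dz":-12.4,"wz":1.076},{"dx":-44.7,"dy":-27.4,"dz":-12.4,"wz":1.076},{"dx":-44.7,"dy":-27.4,"dz":-12.4,"wz":1.076},{"dx":-44.7,"dy":-27.4,"dz":-12.4,"wz":1.076}]'

```text
validation failed for argument at $.in...
```

arm_command --increments '[{"dx":0},{"dx":0},{"dx":0}]'

```text
validation failed for argument at $.in...
```

```bash
python3 -c "
from h import *
inc([.50,.03,.33],axes(5))
c,im,d=cam('wrist'); save('w1.png',im); np.savez('w1.npz',im=im,d=d,W=cloud(c,d))
print(np.linalg.inv(c['view'])[:3,3])"
```

```text
d(cm) [-44.71  -27.377 -12.437] w [-0.0017  0.0011  1.0757] at [0.198  0.4584 0.2051] t 0.1 F [-0.25 -0.35  0.52] T [-0.02  0.03 -0.02] grip 0.0857 j [ 1.16  0.24  0.    1.34 -0.    1.57]
[0.1305865  0.48887861 0.37417016]
```

View pics/w1.png

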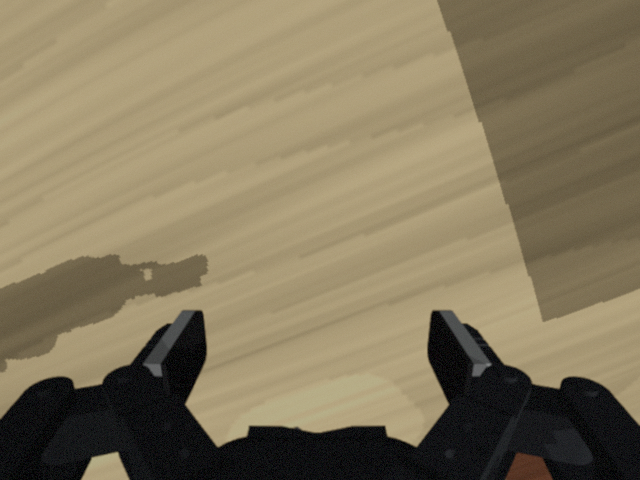

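The arm has not moved: the command was refused because each row needs all its fields. The picture shows the fingers at the bottom of the wrist view, so I'll view the rest from the tool's -x side.

arm_command --increments '[{"dx":0,"dy":0,"dz":-5,"wx":0,"wy":0,"wz":0.12,"grip":8.5},{"dx":-5,"dy":-3,"dz":-9,"wx":0,"wy":0,"wz":0.24,"grip":8.5},{"dx":-44.7,"dy":-27.4,"dz":-12.4,"wx":0,"wy":0,"wz":1.076,"grip":8.5},{"dx":-44.7,"dy":-27.4,"dz":-12.4,"wx":0,"wy":0,"wz":1.076,"grip":8.5},{"dx":-44.7,"dy":-27.4,"dz":-12.4,"wx":0,"wy":0,"wz":1.076,"grip":8.5},{"dx":-44.7,"dy":-27.4,"dz":-12.4,"wx":0,"wy":0,"wz":1.076,"grip":8.5},{"dx":-44.7,"dy":-27.4,"dz":-12.4,"wx":0,"wy":0,"wz":1.076,"grip":8.5},{"dx":-44.7,"dy":-27.4,"dz":-12.4,"wx":0,"wy":0,"wz":1.076,"grip":8.5},{"dx":-44.7,"dy":-27.4,"dz":-12.4,"wx":0,"wy":0,"wz":1.076,"grip":8.5},{"dx":-44.7,"dy":-27.4,"dz":-12.4,"wx":0,"wy":0,"wz":1.076,"grip":8.5}]'

```text
clock: 1.15
eef_pos: [0.4518, 0.0977, 0.322]
tool_rot: [0.676, 0.737, 0.0, -0.0]
ft_force: [1.6, 1.1, -0.7]
grip_width: 0.0847
grasp_force: 0.0
```

```bash
python3 -c "
from h import *
inc([.52,-.06,.27],axes(5))"
```

```text
d(cm) [-16.303   5.422   5.195] w [-0.     -0.0002 -0.0004] at [0.4518 0.0977 0.322 ] t 1.15 F [ 1.57  1.13 -0.71] T [-0.02 -0.02 -0.02] grip 0.0847 j [0.21 0.15 0.19 1.61 0.   1.7 ]
```

arm_command --increments '[{"dx":-4,"dy":1.4,"dz":1.3,"wx":0,"wy":0,"wz":0,"grip":8.5},{"dx":-8,"dy":2.7,"dz":2.6,"wx":0,"wy":0,"wz":0,"grip":8.5},{"dx":-12,"dy":4,"dz":3.9,"wx":0,"wy":0,"wz":0,"grip":8.5},{"dx":-16,"dy":5.2,"dz":5.2,"wx":0,"wy":0,"wz":0,"grip":8.5},{"dx":-16,"dy":5.2,"dz":5.2,"wx":0,"wy":0,"wz":0,"grip":8.5},{"dx":-16,"dy":5.2,"dz":5.2,"wx":0,"wy":0,"wz":0,"grip":8.5},{"dx":-16,"dy":5.2,"dz":5.2,"wx":0,"wy":0,"wz":0,"grip":8.5}]'

```text
clock: 1.85
eef_pos: [0.5167, -0.0546, 0.2701]
tool_rot: [0.675, 0.737, 0.0, -0.0]
ft_force: [0.1, -0.6, 1.1]
grip_width: 0.0848
grasp_force: 0.0
```

```bash
python3 -c "
from h import *
inc([.52,-.06,.27],axes(5))
c,im,d=cam('wrist'); save('w2.png',im); W=cloud(c,d); np.savez('w2.npz',im=im,d=d,W=W)
b=np.radians(5.);o=np.array([.5339,.0212]);D=W[...,:2]-o
yb=-np.sin(b)*D[...,0]+np.cos(b)*D[...,1];xb=np.cos(b)*D[...,0]+np.sin(b)*D[...,1]
m=(abs(xb)<.03)&(W[...,2]>.06)
for k in np.arange(-.066,.067,.004):
  q=m&(abs(yb-k)<.002);print(round(k,3),q.sum(),np.round(np.median(W[q][:,2]),4) if q.any() else 0,end=' | ')
for z0,z1,s in((.085,.094,-1),(.104,.114,1)):
  q=(W[...,2]>z0)&(W[...,2]<z1)&(yb*s>.035)&(yb*s<.065)&(abs(xb)<.05);P=W[q];print(len(P),P.mean(0),cv2.minAreaRect((P[:,:2]*1000).astype('float32')))
  A=np.c_[xb[q],yb[q],np.ones(q.sum())];print(np.linalg.lstsq(A,P[:,2],rcond=None)[0])
"
```

```text
d(cm) [-0.569  0.281  0.009] w [-0.0001 -0.0004  0.0003] at [ 0.5167 -0.0546  0.2701] t 1.85 F [ 0.08 -0.57  1.14] T [0.04 0.02 0.02] grip 0.0848 j [-0.11  0.26  0.2   1.51  0.    1.38]
-0.066 1063 0.346 | -0.062 9264 0.3746 | -0.058 5041 0.3807 | -0.054 1568 0.3876 | -0.05 268 0.0915 | -0.046 266 0.092 | -0.042 436 0.0874 | -0.038 269 0.0744 | -0.034 108 0.0759 | -0.03 128 0.0768 | -0.026 104 0.0775 | -0.022 106 0.0781 | -0.018 133 0.0793 | -0.014 127 0.0798 | -0.01 155 0.0806 | -0.006 143 0.081 | -0.002 241 0.0811 | 0.002 234 0.0819 | 0.006 208 0.0826 | 0.01 158 0.0841 | 0.014 162 0.0849 | 0.018 130 0.0857 | 0.022 130 0.0863 | 0.026 144 0.0875 | 0.03 145 0.088 | 0.034 140 0.0888 | 0.038 140 0.0897 | 0.042 144 0.0903 | 0.046 411 0.1092 | 0.05 395 0.1103 | 0.054 373 0.1108 | 0.058 101 0.0929 | 0.062 133 0.0938 | 0.066 1 0.0881 | 922 [ 0.53873928 -0.02517312  0.09126241] ((538.9166259765625, -25.174911499023438), (63.92766571044922, 11.42283821105957), 5.124480247497559)
[ 0.00067872 -0.11714491  0.08580077]
1090 [0.53072425 0.07163507 0.11035488] ((530.2623291015625, 71.40557861328125), (64.42117309570312, 10.024593353271484), 5.331849098205566)
[-0.0047467   0.14073955  0.10325058]
```

View pics/w2.png

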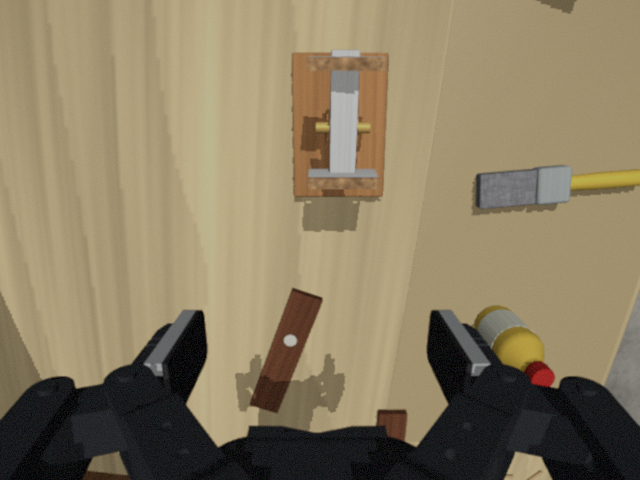

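The wrist view shows the rest in the upper middle, with ledges at (345,62) and (343,180), and the target blank at (287,350) with its dot at (290,340). The brush and bottle are clear of the path.

```bash
python3 -c "
from h import *
Z=np.load('w2.npz');W=Z['W'];im=Z['im'].astype(int);x,y,z=W[...,0],W[...,1],W[...,2]
bl=(z>.005)&(z<.02)&(y<-.15)&(y>-.37)&(x>.43)&(x<.56)&(im[...,0]<110)
nl,L,st,_=cv2.connectedComponentsWithStats(bl.astype(np.uint8));i=1+np.argmax(st[1:,4]);P=W[L==i];print(len(P),cv2.minAreaRect((P[:,:2]*1000).astype('float32')),np.median(P[:,2]))
w=(z>.005)&(z<.02)&(y<-.2)&(y>-.3)&(x>.45)&(x<.53)&(im.min(2)>150);print(W[w].mean(0),w.sum())
inc([.4935,-.265,.12],axes(-15))
"
```

```text
3610 ((492.9521789550781, -262.5104675292969), (181.0174560546875, 40.33169174194336), 75.29948425292969) 0.012902077485314856
[ 0.49952706 -0.23847936  0.01361453] 94
d(cm) [-20.787  -4.194  15.035] w [ 6.000e-04 -3.000e-04  3.502e-01] at [ 0.5168 -0.0543  0.2704] t 1.9 F [-0.2  -0.14  0.91] T [-0.01  0.01  0.  ] grip 0.0849 j [-0.1   0.26  0.2   1.51  0.    1.38]
```

arm_command --increments '[{"dx":-4,"dy":-0.8,"dz":2,"wx":0,"wy":0,"wz":0.08,"grip":8.5},{"dx":-8,"dy":-1.6,"dz":5,"wx":0,"wy":0,"wz":0.16,"grip":8.5},{"dx":-12,"dy":-2.4,"dz":8,"wx":0,"wy":0,"wz":0.24,"grip":8.5},{"dx":-16,"dy":-3.2,"dz":11,"wx":0,"wy":0,"wz":0.32,"grip":8.5},{"dx":-19,"dy":-3.9,"dz":13.5,"wx":0,"wy":0,"wz":0.35,"grip":8.5},{"dx":-20.6,"dy":-4.2,"dz":15,"wx":0,"wy":0,"wz":0.35,"grip":8.5},{"dx":-20.6,"dy":-4.2,"dz":15,"wx":0,"wy":0,"wz":0.35,"grip":8.5},{"dx":-20.6,"dy":-4.2,"dz":15,"wx":0,"wy":0,"wz":0.35,"grip":8.5}]'

```text
clock: 2.7
eef_pos: [0.4937, -0.2631, 0.1207]
tool_rot: [0.793, 0.609, 0.0, 0.0]
ft_force: [0.2, -0.9, -0.4]
grip_width: 0.0849
grasp_force: 0.0
```

```bash
python3 -c "
from h import *
inc([.493,-.2635,.007],axes(-15))"
```

```text
d(cm) [-0.065 -0.062 11.367] w [ 0.0007 -0.0006  0.0004] at [ 0.4937 -0.2631  0.1207] t 2.7 F [ 0.15 -0.87 -0.44] T [-0.01  0.02  0.04] grip 0.0849 j [-0.49  0.41  0.01  1.18  0.    1.34]
```

arm_command --increments '[{"dx":0,"dy":0,"dz":3.5,"wx":0,"wy":0,"wz":0,"grip":8.5},{"dx":0,"dy":0,"dz":7,"wx":0,"wy":0,"wz":0,"grip":8.5},{"dx":0,"dy":0,"dz":9.5,"wx":0,"wy":0,"wz":0,"grip":8.5},{"dx":0,"dy":0,"dz":11,"wx":0,"wy":0,"wz":0,"grip":8.5},{"dx":0,"dy":0,"dz":11.6,"wx":0,"wy":0,"wz":0,"grip":7},{"dx":0,"dy":0,"dz":11.6,"wx":0,"wy":0,"wz":0,"grip":6},{"dx":0,"dy":0,"dz":11.6,"wx":0,"wy":0,"wz":0,"grip":5},{"dx":0,"dy":0,"dz":11.6,"wx":0,"wy":0,"wz":0,"grip":3},{"dx":0,"dy":0,"dz":11.6,"wx":0,"wy":0,"wz":0,"grip":3},{"dx":0,"dy":0,"dz":11.6,"wx":0,"wy":0,"wz":0,"grip":3}]'

```text
clock: 3.7
eef_pos: [0.4934, -0.2644, 0.0046]
tool_rot: [0.794, 0.608, 0.0, 0.001]
ft_force: [-0.1, -0.5, -0.0]
grip_width: 0.0302
grasp_force: 0.0
```

arm_command --increments '[{"dx":0,"dy":0,"dz":0,"wx":0,"wy":0,"wz":0,"grip":3},{"dx":0,"dy":0,"dz":0,"wx":0,"wy":0,"wz":0,"grip":3},{"dx":0,"dy":0,"dz":0,"wx":0,"wy":0,"wz":0,"grip":3}]'

```text
clock: 4.0
eef_pos: [0.4929, -0.2642, 0.0038]
tool_rot: [0.794, 0.608, -0.0, -0.0]
ft_force: [0.1, 0.0, 0.2]
grip_width: 0.0302
grasp_force: 0.0
```

```bash
python3 -c "
from h import *
c,im,d=cam('wrist'); W=cloud(c,d); np.savez('w3.npz',im=im,d=d,W=W)
c2,im2,d2=cam('scene'); a=im2[180:330,130:350]; a=cv2.resize(a,None,fx=2,fy=2); 
b=np.zeros((480,800,3),np.uint8); b[:300,:440]=a[:300,:440]; b[:240,440:760]=cv2.resize(im,(320,240)); save('c3.png',b)"
```

```text
(no output)
```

View pics/c3.png

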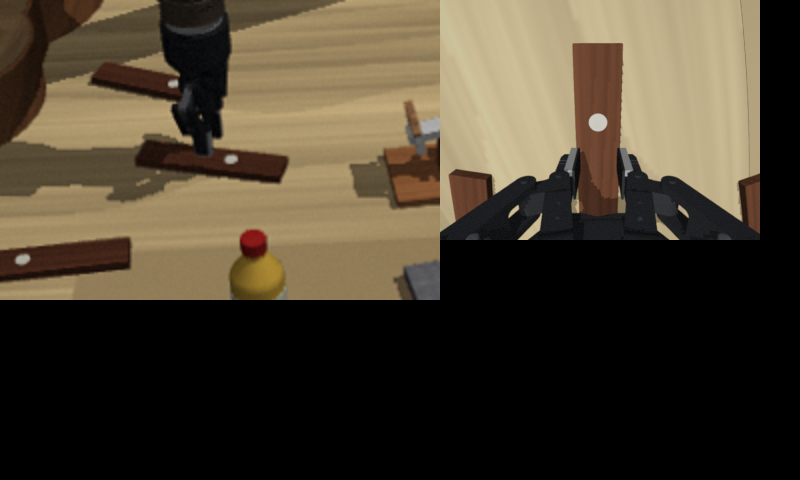

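The fingers closed above the blank without touching it: the tips sit at about (270,300) and (364,300) in the wrist picture, over the wood. At this width they stand behind the TCP, so I'll measure the tip height.

```bash
python3 -c "
from h import *
Z=np.load('w3.npz');W=Z['W']
for r in range(290,345,6): print(r,[ (int(u),W[r,u].round(3).tolist()) for u in (262,268,274,360,366,372)])
Z=np.load('w2.npz');W=Z['W'];print('open, TCP z .270')
for r in range(308,350,8): print(r,[ (int(u),W[r,u].round(3).tolist()) for u in (180,190,200,436,446)])
print(monitor.get_obs()['ft_force'])
"
```

```text
290 [(262, [0.467, -0.258, 0.001]), (268, [0.47, -0.259, 0.002]), (274, [0.476, -0.255, 0.013]), (360, [0.514, -0.271, 0.001]), (366, [0.516, -0.271, 0.001]), (372, [0.519, -0.272, 0.001])]
296 [(262, [0.476, -0.247, 0.035]), (268, [0.478, -0.248, 0.035]), (274, [0.48, -0.249, 0.035]), (360, [0.513, -0.257, 0.035]), (366, [0.515, -0.258, 0.036]), (372, [0.519, -0.276, 0.0])]
302 [(262, [0.477, -0.247, 0.041]), (268, [0.479, -0.248, 0.041]), (274, [0.481, -0.249, 0.04]), (360, [0.512, -0.257, 0.041]), (366, [0.515, -0.258, 0.041]), (372, [0.517, -0.258, 0.04])]
308 [(262, [0.477, -0.248, 0.046]), (268, [0.479, -0.248, 0.046]), (274, [0.482, -0.249, 0.046]), (360, [0.512, -0.257, 0.046]), (366, [0.514, -0.258, 0.045]), (372, [0.516, -0.259, 0.045])]
314 [(262, [0.478, -0.248, 0.051]), (268, [0.48, -0.249, 0.049]), (274, [0.482, -0.249, 0.051]), (360, [0.511, -0.257, 0.051]), (366, [0.513, -0.257, 0.051]), (372, [0.515, -0.258, 0.05])]
320 [(262, [0.478, -0.248, 0.054]), (268, [0.48, -0.248, 0.055]), (274, [0.482, -0.25, 0.052]), (360, [0.511, -0.257, 0.054]), (366, [0.513, -0.257, 0.05
[... 1088 characters left out ...]
0.318]), (446, [nan, nan, nan])]
324 [(180, [0.47, -0.047, 0.324]), (190, [0.474, -0.047, 0.324]), (200, [0.475, -0.051, 0.316]), (436, [0.559, -0.043, 0.318]), (446, [0.56, -0.039, 0.325])]
332 [(180, [0.472, -0.047, 0.33]), (190, [0.475, -0.048, 0.327]), (200, [0.474, -0.056, 0.314]), (436, [0.56, -0.046, 0.318]), (446, [0.559, -0.041, 0.327])]
340 [(180, [0.474, -0.047, 0.334]), (190, [0.474, -0.052, 0.326]), (200, [0.475, -0.057, 0.317]), (436, [0.56, -0.048, 0.32]), (446, [0.559, -0.042, 0.329])]
348 [(180, [0.475, -0.048, 0.337]), (190, [0.475, -0.054, 0.327]), (200, [0.475, -0.06, 0.317]), (436, [0.56, -0.05, 0.321]), (446, [0.56, -0.045, 0.329])]
[ 0.49386336 -0.34996574  0.20545475]
```

```bash
python3 -c "
from h import *
for n in('scene','top'):
  c,im,d=cam(n);W=cloud(c,d);x,y,z=W[...,0],W[...,1],W[...,2]
  q=(abs(x-.493)<.06)&(abs(y+.264)<.05)&(z>.016)&(z<.06)
  P=W[q];print(n,len(P),P.min(0) if len(P) else '')
  if n=='scene':
    for r in range(225,266,3): print(r,[(u,W[r,u].round(3).tolist()) for u in(222,226,230,234,238)])
"
```

```text
scene 153 [ 0.47283382 -0.29206157  0.01611651]
225 [(222, [0.53, -0.28, 0.137]), (226, [0.534, -0.271, 0.139]), (230, [0.523, -0.263, 0.132]), (234, [0.517, -0.255, 0.127]), (238, [0.484, -0.25, 0.103])]
228 [(222, [0.54, -0.279, 0.136]), (226, [0.533, -0.271, 0.13]), (230, [0.526, -0.264, 0.125]), (234, [0.517, -0.256, 0.119]), (238, [0.484, -0.251, 0.095])]
231 [(222, [0.546, -0.279, 0.132]), (226, [0.52, -0.274, 0.114]), (230, [0.522, -0.265, 0.115]), (234, [0.515, -0.257, 0.109]), (238, [0.48, -0.252, 0.084])]
234 [(222, [0.552, -0.279, 0.129]), (226, [0.56, -0.269, 0.133]), (230, [0.514, -0.267, 0.1]), (234, [0.52, -0.257, 0.105]), (238, [0.48, -0.253, 0.075])]
237 [(222, [0.557, -0.279, 0.124]), (226, [0.558, -0.271, 0.124]), (230, [0.516, -0.267, 0.093]), (234, [0.52, -0.258, 0.096]), (238, [0.484, -0.253, 0.07])]
240 [(222, [0.544, -0.282, 0.106]), (226, [0.551, -0.272, 0.111]), (230, [0.542, -0.265, 0.104]), (234, [0.515, -0.259, 0.084]), (238, [0.478, -0.255, 0.056])]
243 [(222, [0.543, -0.283, 0.098]), (226, [0.547, -0.274, 0.1]), (230, [0.538, -0.266, 0.093]), (234, [0.5
[... 505 characters left out ...]
, -0.26, 0.006])]
255 [(222, [0.478, -0.297, 0.014]), (226, [0.474, -0.288, 0.011]), (230, [0.519, -0.272, 0.044]), (234, [0.516, -0.263, 0.042]), (238, [0.479, -0.259, 0.012])]
258 [(222, [0.491, -0.296, 0.016]), (226, [0.487, -0.287, 0.012]), (230, [0.509, -0.275, 0.028]), (234, [0.519, -0.264, 0.035]), (238, [0.494, -0.258, 0.015])]
261 [(222, [0.499, -0.296, 0.012]), (226, [0.501, -0.286, 0.014]), (230, [0.506, -0.276, 0.016]), (234, [0.505, -0.267, 0.016]), (238, [0.501, -0.258, 0.012])]
264 [(222, [0.504, -0.296, 0.007]), (226, [0.509, -0.286, 0.01]), (230, [0.51, -0.276, 0.011]), (234, [0.511, -0.267, 0.011]), (238, [0.512, -0.257, 0.012])]
top 21 [ 0.47551337 -0.25049562  0.01603803]
```

Both cameras put the finger ends about 27 mm behind the nominal TCP at this opening. I'll open and descend in steps, watching the force.

arm_command --increments '[{"dx":0,"dy":0,"dz":0,"wx":0,"wy":0,"wz":0,"grip":5.5},{"dx":0,"dy":0,"dz":0,"wx":0,"wy":0,"wz":0,"grip":5.5},{"dx":0,"dy":0,"dz":0,"wx":0,"wy":0,"wz":0,"grip":5.5},{"dx":0,"dy":0,"dz":0.4,"wx":0,"wy":0,"wz":0,"grip":5.5},{"dx":0,"dy":0,"dz":0.8,"wx":0,"wy":0,"wz":0,"grip":5.5},{"dx":0,"dy":0,"dz":1.2,"wx":0,"wy":0,"wz":0,"grip":5.5},{"dx":0,"dy":0,"dz":1.2,"wx":0,"wy":0,"wz":0,"grip":5.5}]'

```text
clock: 4.9
eef_pos: [0.4922, -0.2637, -0.0091]
tool_rot: [0.794, 0.608, -0.0, -0.001]
ft_force: [-0.6, 0.1, -0.3]
grip_width: 0.0551
grasp_force: 0.0
```

```bash
cat > tip.py <<'E'
from h import *
inc([.493,-.2635,-.01],axes(-15))
c,im,d=cam('wrist');W=cloud(c,d); o=monitor.get_obs()
T=R.from_quat(o['tool_rot']).inv().apply((W-np.array(o['eef_pos'])).reshape(-1,3)).reshape(W.shape)
for s in(-1,1):
    q=(T[...,1]*s>.01)&(T[...,1]*s<.055)&(abs(T[...,0])<.025)&(T[...,2]>-.09)&(W[...,2]>.016)
    P=T[q];print(s,len(P),"tip tool z p99 %.4f"%np.percentile(P[:,2],99),"inner",np.percentile(s*P[:,1],2).round(4),"wood z p99",W[q][:,2].min().round(4))
save('tip.png',im)
E
python3 tip.py
```

```text
d(cm) [0.043 0.07  0.089] w [-0.0018 -0.0004 -0.0012] at [ 0.4922 -0.2637 -0.0091] t 4.9 F [-0.62  0.14 -0.26] T [ 0.   -0.   -0.08] grip 0.0551 j [-0.49  0.54 -0.15  0.88 -0.    1.34]
-1 9699 tip tool z p99 -0.0348 inner 0.0269 wood z p99 0.0209
1 9562 tip tool z p99 -0.0342 inner 0.0276 wood z p99 0.0206
```

arm_command --increments '[{"dx":0,"dy":0.1,"dz":0.5,"wx":0,"wy":0,"wz":0,"grip":5.5},{"dx":0,"dy":0.1,"dz":1.0,"wx":0,"wy":0,"wz":0,"grip":5.5},{"dx":0,"dy":0.1,"dz":1.3,"wx":0,"wy":0,"wz":0,"grip":5.5},{"dx":0,"dy":0.1,"dz":1.5,"wx":0,"wy":0,"wz":0,"grip":5.5},{"dx":0,"dy":0.1,"dz":1.5,"wx":0,"wy":0,"wz":0,"grip":5.5},{"dx":0,"dy":0.1,"dz":1.5,"wx":0,"wy":0,"wz":0,"grip":5.5}]'

```text
clock: 5.55
eef_pos: [0.494, -0.2644, -0.0231]
tool_rot: [0.794, 0.608, 0.0, 0.0]
ft_force: [0.8, 0.0, 0.8]
grip_width: 0.0553
grasp_force: 0.0
```

```bash
python3 tip.py
```

```text
d(cm) [ 0.062 -0.118 -1.312] w [ 0.      0.     -0.0012] at [ 0.494  -0.2644 -0.0231] t 5.55 F [0.77 0.03 0.78] T [ 0.02 -0.01 -0.02] grip 0.0553 j [-0.49  0.56 -0.16  0.85 -0.    1.34]
-1 9352 tip tool z p99 -0.0404 inner 0.0268 wood z p99 0.016
1 9183 tip tool z p99 -0.0405 inner 0.0277 wood z p99 0.016
```

arm_command --increments '[{"dx":0,"dy":0,"dz":0.1,"wx":0,"wy":0,"wz":0,"grip":4.8},{"dx":0,"dy":0,"dz":0.1,"wx":0,"wy":0,"wz":0,"grip":4.3},{"dx":0,"dy":0,"dz":0.1,"wx":0,"wy":0,"wz":0,"grip":3.0},{"dx":0,"dy":0,"dz":0.1,"wx":0,"wy":0,"wz":0,"grip":3.0},{"dx":0,"dy":0,"dz":0.1,"wx":0,"wy":0,"wz":0,"grip":3.0},{"dx":0,"dy":0,"dz":0.1,"wx":0,"wy":0,"wz":0,"grip":3.0}]'

```text
clock: 6.2
eef_pos: [0.4942, -0.2645, -0.0237]
tool_rot: [0.794, 0.608, 0.0, 0.0]
ft_force: [-1.5, 1.2, 4.6]
grip_width: 0.0378
grasp_force: 60.9
```

arm_command --increments '[{"dx":0,"dy":0,"dz":-0.5,"wx":0,"wy":0,"wz":0,"grip":3.0},{"dx":0,"dy":0,"dz":-2,"wx":0,"wy":0,"wz":0,"grip":3.0},{"dx":0,"dy":0,"dz":-5,"wx":0,"wy":0,"wz":0,"grip":3.0},{"dx":0,"dy":0,"dz":-8,"wx":0,"wy":0,"wz":0,"grip":3.0},{"dx":0,"dy":0,"dz":-11,"wx":0,"wy":0,"wz":0,"grip":3.0},{"dx":0,"dy":0,"dz":-14,"wx":0,"wy":0,"wz":0,"grip":3.0},{"dx":0,"dy":0,"dz":-17,"wx":0,"wy":0,"wz":0,"grip":3.0},{"dx":0,"dy":0,"dz":-18,"wx":0,"wy":0,"wz":0,"grip":3.0},{"dx":0,"dy":0,"dz":-18,"wx":0,"wy":0,"wz":0,"grip":3.0}]'

```text
clock: 7.1
eef_pos: [0.4949, -0.2649, 0.1571]
tool_rot: [0.794, 0.608, 0.001, 0.001]
ft_force: [-0.0, 0.8, -1.3]
grip_width: 0.0384
grasp_force: 60.5
```

```bash
cat > held.py <<'E'
from h import *
c,im,d=cam('wrist');o=monitor.get_obs();W=cloud(c,d)
T=R.from_quat(o['tool_rot']).inv().apply((W-np.array(o['eef_pos'])).reshape(-1,3)).reshape(W.shape)
q=(abs(T[...,1])<.022)&(T[...,0]>.02)&(T[...,0]<.12)&(T[...,2]>-.06)&(T[...,2]<-.01)
P=T[q];A=np.c_[P[:,:2],np.ones(len(P))];k=np.linalg.lstsq(A,P[:,2],rcond=None)[0]
r=P[:,2]-A@k;g=abs(r)<.003;k=np.linalg.lstsq(A[g],P[g,2],rcond=None)[0]
print("n",len(P),"plane z=ax+by+c",k.round(4),"xmax",np.percentile(P[g,0],99.7),"yc at far",np.median(P[P[:,0]>.08][:,1]),"yc near",np.median(P[(P[:,0]>.035)&(P[:,0]<.055)][:,1]))
w=q&(im.min(2)>140);print("dot",T[w].mean(0),w.sum())
save('held.png',im)
# bed target
t=.19;sb=np.array([.5343,.022,.1]);B=axes(5.1,t,5.1)
n=-B.apply([0,0,1]);print("seat normal",n, "up-y",B.apply([1,0,0]))
inc(sb+n*(.06-.0237),B)
E
python3 held.py
```

```text
n 23509 plane z=ax+by+c [ 0.0031 -0.0033 -0.0386] xmax 0.09081587664474754 yc at far 0.0016696209429155609 yc near 0.0013253756292912998
dot [ 0.02658515  0.00151037 -0.03899796] 1330
seat normal [ 0.01678848 -0.18811121  0.98200424] up-y [-0.08729458  0.97811654  0.18885889]
d(cm) [28.056 -3.305  1.973] w [ 0.0334  0.188  -0.3509] at [ 0.4939 -0.2643  0.1554] t 7.15 F [-0.11 -0.08 -1.56] T [ 0.04 -0.05  0.02] grip 0.0382 j [-0.49  0.38  0.07  1.26  0.    1.34]
```

```bash
cat > tgt.py <<'E'
from h import *
import sys
t=.19;sb=np.array([.5343,.022,.1]);B=axes(5.1,t,5.1)
off=np.array([.001,.0008,-.025])
inc(sb-B.apply(off)-B.apply([0,0,1])*float(sys.argv[1]),B)
E
python3 tgt.py .05
```

```text
d(cm) [28.136 -3.42   3.101] w [ 0.0334  0.188  -0.3509] at [ 0.4939 -0.2643  0.1554] t 7.15 F [-0.11 -0.08 -1.56] T [ 0.04 -0.05  0.02] grip 0.0382 j [-0.49  0.38  0.07  1.26  0.    1.34]
```

arm_command --increments '[{"dx":2,"dy":-0.3,"dz":-1,"wx":0.003,"wy":0.02,"wz":-0.04,"grip":3.0},{"dx":6,"dy":-0.7,"dz":-1,"wx":0.009,"wy":0.055,"wz":-0.1,"grip":3.0},{"dx":10,"dy":-1.2,"dz":-1,"wx":0.015,"wy":0.09,"wz":-0.17,"grip":3.0},{"dx":14,"dy":-1.7,"dz":-1,"wx":0.021,"wy":0.12,"wz":-0.23,"grip":3.0},{"dx":18,"dy":-2.2,"dz":-1,"wx":0.027,"wy":0.15,"wz":-0.29,"grip":3.0},{"dx":22,"dy":-2.7,"dz":-0.5,"wx":0.033,"wy":0.188,"wz":-0.351,"grip":3.0},{"dx":25.5,"dy":-3.1,"dz":1,"wx":0.033,"wy":0.188,"wz":-0.351,"grip":3.0},{"dx":27.5,"dy":-3.4,"dz":2.5,"wx":0.033,"wy":0.188,"wz":-0.351,"grip":3.0},{"dx":28.1,"dy":-3.4,"dz":3.1,"wx":0.033,"wy":0.188,"wz":-0.351,"grip":3.0},{"dx":28.1,"dy":-3.4,"dz":3.1,"wx":0.033,"wy":0.188,"wz":-0.351,"grip":3.0}]'

```text
clock: 8.15
eef_pos: [0.5324, 0.0171, 0.1229]
tool_rot: [0.671, 0.735, 0.063, -0.072]
ft_force: [-0.0, -0.3, -0.7]
grip_width: 0.0381
grasp_force: 60.4
```

```bash
python3 -c "
from h import *
for n in('top','scene'):
  c,im,d=cam(n);W=cloud(c,d);np.savez(n+'2.npz',im=im,d=d,W=W)
  if n=='scene':save('s2.png',im[180:320,270:450].repeat(4,0).repeat(4,1))
"; python3 tgt.py 0.05; python3 tgt.py .012;python3 tgt.py 0
```

```text
d(cm) [0.075 0.024 0.046] w [-0.0006  0.0002 -0.0001] at [0.5338 0.0154 0.1247] t 8.25 F [ 0.   -0.6  -1.69] T [-0.22 -0.02 -0.01] grip 0.0381 j [-0.09  0.38 -0.03  1.19  0.19  1.39]
d(cm) [0.076 0.026 3.846] w [-0.0006  0.0002 -0.0001] at [0.5338 0.0154 0.1247] t 8.25 F [ 0.   -0.6  -1.69] T [-0.22 -0.02 -0.01] grip 0.0381 j [-0.09  0.38 -0.03  1.19  0.19  1.39]
d(cm) [0.076 0.027 5.046] w [-0.0006  0.0002 -0.0001] at [0.5338 0.0154 0.1247] t 8.25 F [ 0.   -0.6  -1.69] T [-0.22 -0.02 -0.01] grip 0.0381 j [-0.09  0.38 -0.03  1.19  0.19  1.39]
```

View pics/s2.png

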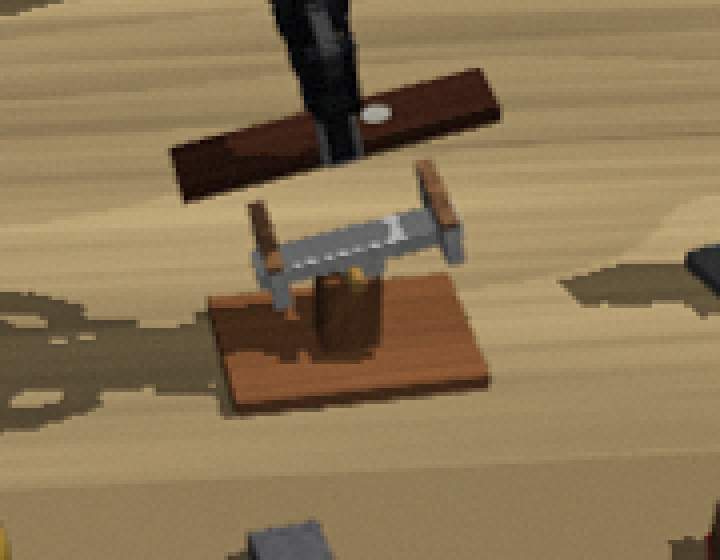

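The picture shows the held blank above the rest and parallel to the line through the ledges, from (258,203) to (422,160). I'll descend slowly.

arm_command --increments '[{"dx":0,"dy":0,"dz":1.5,"wx":0,"wy":0,"wz":0,"grip":3.0},{"dx":0.05,"dy":0,"dz":3,"wx":0,"wy":0,"wz":0,"grip":3.0},{"dx":0.05,"dy":0,"dz":3.8,"wx":0,"wy":0,"wz":0,"grip":3.0},{"dx":0.05,"dy":0,"dz":4.1,"wx":0,"wy":0,"wz":0,"grip":3.0},{"dx":0.05,"dy":0,"dz":4.3,"wx":0,"wy":0,"wz":0,"grip":3.0},{"dx":0.05,"dy":0,"dz":4.3,"wx":0,"wy":0,"wz":0,"grip":3.0},{"dx":0.05,"dy":0,"dz":4.3,"wx":0,"wy":0,"wz":0,"grip":3.0}]'

```text
clock: 8.95
eef_pos: [0.5339, 0.0241, 0.0834]
tool_rot: [0.672, 0.735, 0.065, -0.069]
ft_force: [0.6, -0.1, -1.0]
grip_width: 0.038
grasp_force: 60.4
```

```bash
cat > pl.py <<'E'
from h import *
sb=np.array([.5343,.022,.1]);B=axes(5.1,.19,5.1)  # cols: x uphill, y level, z into seat
for n in('top','scene'):
    c,im,d=cam(n);W=cloud(c,d);D=B.inv().apply((W-sb).reshape(-1,3)).reshape(W.shape)
    Y,X,Zz=D[...,0],D[...,1],-D[...,2]
    q=(abs(X)<.03)&(abs(Y)<.11)&(abs(Y)>.03)&(Zz>.006)&(Zz<.035);P=np.c_[X[q],Y[q],Zz[q]]
    A=np.c_[P[:,:2],np.ones(len(P))];k=np.linalg.lstsq(A,P[:,2],rcond=None)[0];g=abs(P[:,2]-A@k)<.004;P=P[g];k=np.linalg.lstsq(A[g],P[:,2],rcond=None)[0]
    print(n,len(P),"plane",k.round(4),"rect",np.round(np.array(cv2.minAreaRect((P[:,:2]*1000).astype('float32'))[0]),1),"xc lo/hi",np.median(P[P[:,1]<-.03][:,0]).round(4),np.median(P[P[:,1]>.03][:,0]).round(4),"Y",np.percentile(P[:,1],[.3,99.7]).round(4))
    w=(abs(X)<.025)&(abs(Y-.025)<.02)&(Zz>.006)&(Zz<.035)&(im.min(2)>110);print(" dot",np.c_[X[w],Y[w],Zz[w]].mean(0).round(4),w.sum())
E
python3 pl.py; python3 tgt.py 0
```

```text
top 466 plane [-0.0003 -0.0027  0.0188] rect [ 0.3 61.8] xc lo/hi nan 0.0008 Y [0.0355 0.0884]
 dot [nan nan nan] 0
scene 631 plane [-0.0788  0.0019  0.0194] rect [ 1.2 -2.2] xc lo/hi 0.0043 0.0037 Y [-0.0907  0.0863]
 dot [-0.      0.0236  0.0212] 21
d(cm) [-0.009 -0.056  0.813] w [0.0014 0.0003 0.0002] at [0.5338 0.0243 0.0833] t 9.05 F [ 0.39  0.32 -0.51] T [-0.24  0.01  0.  ] grip 0.0384 j [-0.07  0.41 -0.1   1.09  0.19  1.41]
  return _methods._mean(a, axis=axis, dtype=dtype,
  ret = ret.dtype.type(ret / rcount)
pl.py:9: RuntimeWarning: Mean of empty slice.
  w=(abs(X)<.025)&(abs(Y-.025)<.02)&(Zz>.006)&(Zz<.035)&(im.min(2)>110);print(" dot",np.c_[X[w],Y[w],Zz[w]].mean(0).round(4),w.sum())
  ret = um.true_divide(
```

arm_command --increments '[{"dx":0.1,"dy":-0.05,"dz":0.3,"wx":0,"wy":0,"wz":0,"grip":3.0},{"dx":0.1,"dy":-0.05,"dz":0.5,"wx":0,"wy":0,"wz":0,"grip":3.0},{"dx":0.1,"dy":-0.05,"dz":0.6,"wx":0,"wy":0,"wz":0,"grip":3.0},{"dx":0.1,"dy":-0.05,"dz":0.6,"wx":0,"wy":0,"wz":0,"grip":3.0}]'

```text
clock: 9.45
eef_pos: [0.5326, 0.0265, 0.077]
tool_rot: [0.672, 0.735, 0.064, -0.07]
ft_force: [0.1, 0.4, -0.4]
grip_width: 0.0383
grasp_force: 60.6
```

arm_command --increments '[{"dx":0,"dy":0,"dz":0.1,"wx":0,"wy":0,"wz":0,"grip":3.0},{"dx":0,"dy":0,"dz":0.1,"wx":0,"wy":0,"wz":0,"grip":3.0}]'

```text
clock: 9.65
eef_pos: [0.5327, 0.0266, 0.0768]
tool_rot: [0.672, 0.735, 0.064, -0.07]
ft_force: [-2.1, 0.2, 3.7]
grip_width: 0.0382
grasp_force: 61.0
```

arm_command --increments '[{"dx":0,"dy":0,"dz":0.05,"wx":0,"wy":0,"wz":0,"grip":3.0},{"dx":0,"dy":0,"dz":0.05,"wx":0,"wy":0,"wz":0,"grip":3.0}]'

```text
clock: 9.85
eef_pos: [0.5327, 0.0266, 0.0768]
tool_rot: [0.672, 0.735, 0.064, -0.07]
ft_force: [-2.9, -1.6, 7.6]
grip_width: 0.0381
grasp_force: 61.4
```

```bash
python3 -W ignore pl.py; python3 tgt.py 0
```

```text
top 447 plane [-0.02   -0.0149  0.0125] rect [-0.5 63.1] xc lo/hi nan 0.0002 Y [0.0371 0.0895]
 dot [nan nan nan] 0
scene 639 plane [-0.0292 -0.0032  0.0129] rect [-0.2 -0.6] xc lo/hi 0.0023 0.0032 Y [-0.0894  0.088 ]
 dot [-0.0023  0.0249  0.0134] 20
d(cm) [-0.119  0.042  0.131] w [ 0.0011  0.0003 -0.0001] at [0.5327 0.0265 0.0768] t 9.95 F [-3.74 -1.2   6.75] T [-0.17  0.78  0.15] grip 0.0383 j [-0.07  0.42 -0.11  1.07  0.19  1.41]
```

arm_command --increments '[{"dx":0,"dy":0,"dz":-0.07,"wx":0,"wy":0,"wz":0,"grip":3.0},{"dx":0,"dy":0,"dz":-0.07,"wx":0,"wy":0,"wz":0,"grip":4.2},{"dx":0,"dy":0,"dz":-0.07,"wx":0,"wy":0,"wz":0,"grip":5},{"dx":0,"dy":0,"dz":-0.07,"wx":0,"wy":0,"wz":0,"grip":6},{"dx":0,"dy":0,"dz":-0.07,"wx":0,"wy":0,"wz":0,"grip":6.5},{"dx":0,"dy":0,"dz":-1,"wx":0,"wy":0,"wz":0,"grip":6.5},{"dx":0,"dy":0,"dz":-4,"wx":0,"wy":0,"wz":0,"grip":6.5},{"dx":0,"dy":0,"dz":-8,"wx":0,"wy":0,"wz":0,"grip":6.5},{"dx":0,"dy":0,"dz":-12,"wx":0,"wy":0,"wz":0,"grip":6.5},{"dx":-4,"dy":0,"dz":-16,"wx":0,"wy":0,"wz":0,"grip":8.5}]'

```text
clock: 10.95
eef_pos: [0.539, -0.035, 0.2254]
tool_rot: [0.67, 0.736, 0.066, -0.069]
ft_force: [0.6, -1.0, -0.1]
grip_width: 0.078
grasp_force: 0.0
```

```bash
python3 -W ignore pl.py; python3 - <<'E'
from h import *
c,im,d=cam('wrist');W=cloud(c,d);np.savez('w4.npz',im=im,d=d,W=W);save('w4.png',im)
inc([.49,.26,.3],axes(21.6))
E
```

```text
top 569 plane [-0.0097 -0.0091  0.0121] rect [-0.2 24.6] xc lo/hi 0.0093 -0.0009 Y [-0.0403  0.0895]
 dot [-0.0008  0.0246  0.0121] 37
scene 634 plane [-0.0321 -0.0042  0.0129] rect [-0.2 -0.6] xc lo/hi 0.0029 0.0025 Y [-0.0894  0.088 ]
 dot [-0.0016  0.0249  0.0137] 21
d(cm) [31.124 -2.398 -1.783] w [ 0.0338 -0.1858 -0.2898] at [ 0.5403 -0.0392  0.2244] t 11.1 F [ 0.39  1.36 -0.53] T [-0.23 -0.02  0.04] grip 0.0848 j [-0.18  0.35  0.19  1.45  0.18  1.3 ]
```

View pics/w4.png

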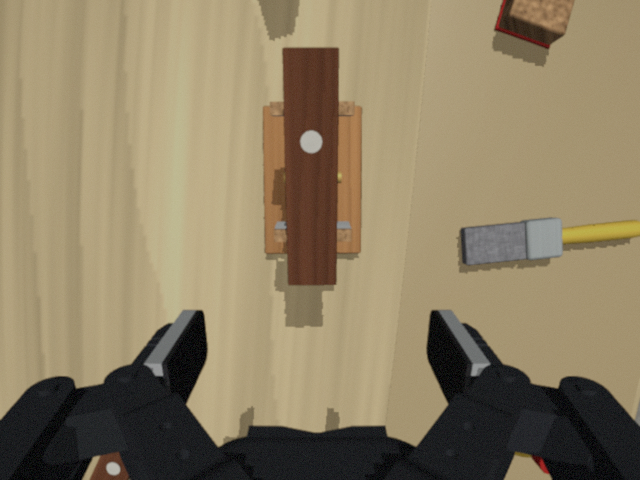

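The wrist view shows the blank lying lengthwise across both ledges, with the dot at (311,142) on the uphill half and about equal cork showing on each side. Next I'll look at the meter from above.

```bash
python3 - <<'E'
from h import *
Z=np.load('w4.npz');W=Z['W'];im=Z['im'].astype(int)
q=np.zeros((480,640),bool);q[60:280,292:332]=1;q&=(W[...,2]>.08)&(W[...,2]<.16);P=W[q]
D=P-P.mean(0);n=np.linalg.svd(D,full_matrices=False)[2][2];n*=np.sign(n[2]);print("normal",n,"tilt",np.arccos(n[2]),"x-comp level",n[0],n[1])
w=np.zeros_like(q);w[125:160,295:330]=1;w&=im.min(2)>120;print("dot",W[w].mean(0),w.sum())
Z=None
c,im,d=cam('top');W=cloud(c,d)
inc([.519,.224,.30],axes(21.5))
E
```

```text
normal [ 0.01783192 -0.18366422  0.98282729] tilt 0.1855914289235741 x-comp level 0.01783192479690918 -0.18366421956347828
dot [nan nan nan] 382
d(cm) [27.262  0.31  -2.658] w [ 0.03   -0.1878 -0.2871] at [ 0.539  -0.038   0.2225] t 11.15 F [-0.39  0.01 -0.46] T [-0.17 -0.02  0.04] grip 0.085 j [-0.18  0.35  0.19  1.45  0.18  1.3 ]
```

arm_command --increments '[{"dx":0,"dy":0,"dz":-4,"wx":0.005,"wy":-0.04,"wz":-0.06,"grip":8.5},{"dx":3,"dy":0,"dz":-6,"wx":0.01,"wy":-0.08,"wz":-0.12,"grip":8.5},{"dx":8,"dy":0.1,"dz":-6,"wx":0.018,"wy":-0.12,"wz":-0.18,"grip":8.5},{"dx":13,"dy":0.2,"dz":-5,"wx":0.025,"wy":-0.16,"wz":-0.24,"grip":8.5},{"dx":18,"dy":0.2,"dz":-4,"wx":0.03,"wy":-0.188,"wz":-0.287,"grip":8.5},{"dx":22,"dy":0.3,"dz":-3,"wx":0.03,"wy":-0.188,"wz":-0.287,"grip":8.5},{"dx":25,"dy":0.3,"dz":-2.7,"wx":0.03,"wy":-0.188,"wz":-0.287,"grip":8.5},{"dx":27.2,"dy":0.3,"dz":-2.7,"wx":0.03,"wy":-0.188,"wz":-0.287,"grip":8.5},{"dx":27.2,"dy":0.3,"dz":-2.7,"wx":0.03,"wy":-0.188,"wz":-0.287,"grip":8.5},{"dx":27.2,"dy":0.3,"dz":-2.7,"wx":0.03,"wy":-0.188,"wz":-0.287,"grip":8.5}]'

```text
clock: 12.15
eef_pos: [0.517, 0.2248, 0.298]
tool_rot: [0.561, 0.828, -0.002, -0.002]
ft_force: [0.1, -0.8, 0.4]
grip_width: 0.0848
grasp_force: 0.0
```

```bash
python3 - <<'E'
from h import *
c,im,d=cam('wrist');W=cloud(c,d);np.savez('w5.npz',im=im,d=d,W=W);save('w5.png',im)
hsv=cv2.cvtColor(im,cv2.COLOR_RGB2HSV);x,y,z=W[...,0],W[...,1],W[...,2]
q=(z>.15)&(z<.17)&(x>.4)&(x<.6)&(y>.2)&(y<.4);P=W[q];print(len(P),np.median(P[:,2]),cv2.minAreaRect((P[:,:2]*1000).astype('float32')))
for zc in(.06,.09,.12): 
  s=(abs(z-zc)<.01)&(hsv[...,1]>150)&(hsv[...,0]<13)&(abs(x-.49)<.06)&(abs(y-.3)<.06); P=W[s]; print(zc,len(P),P.mean(0) if len(P) else '')
q=(z>.05)&(z<.059)&(x>.4)&(x<.6)&(y>.2)&(y<.4);P=W[q];print("wall",len(P),cv2.minAreaRect((P[:,:2]*1000).astype('float32')))
inc([.49,.3,.17],axes(21.5))
E
```

```text
2226 0.16093856745262985 ((489.7588806152344, 300.75079345703125), (28.146541595458984, 44.666690826416016), 21.33256721496582)
0.06 0 
0.09 0 
0.12 0 
wall 650 ((489.4327392578125, 301.1109924316406), (46.424659729003906, 62.61640930175781), 21.61111831665039)
d(cm) [ 8.068  0.329 12.825] w [-0.0045 -0.0004  0.0025] at [0.5173 0.224  0.2982] t 12.2 F [ 0.53  0.08 -0.12] T [-0.04  0.02  0.06] grip 0.0846 j [0.41 0.36 0.41 1.62 0.   1.6 ]
```

View pics/w5.png

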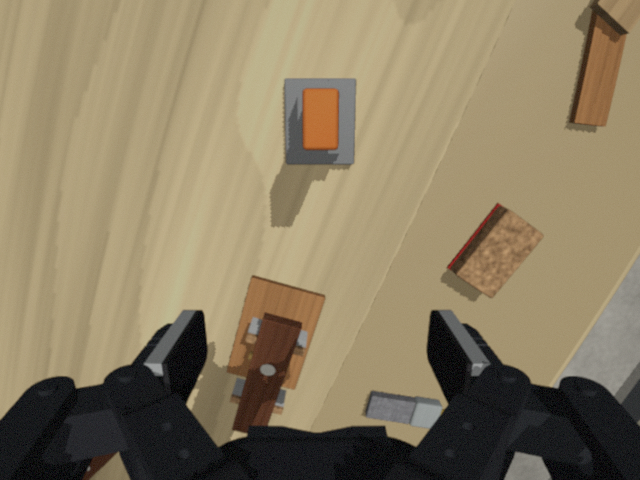

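The wrist view shows the meter top at (321,119), upright in its dock and aligned with the tool. The rest and blank are unmoved.

arm_command --increments '[{"dx":3,"dy":0.1,"dz":1,"wx":-0.004,"wy":0,"wz":0,"grip":8.5},{"dx":6,"dy":0.3,"dz":3,"wx":-0.004,"wy":0,"wz":0,"grip":8.5},{"dx":8,"dy":0.3,"dz":6,"wx":-0.004,"wy":0,"wz":0,"grip":8.5},{"dx":8.05,"dy":0.3,"dz":9,"wx":-0.004,"wy":0,"wz":0,"grip":8.5},{"dx":8.05,"dy":0.3,"dz":10,"wx":-0.004,"wy":0,"wz":0,"grip":8.5},{"dx":8.05,"dy":0.3,"dz":10,"wx":-0.004,"wy":0,"wz":0,"grip":8.5}]'

```text
clock: 12.8
eef_pos: [0.49, 0.2983, 0.1976]
tool_rot: [0.563, 0.827, -0.001, -0.001]
ft_force: [0.2, 0.3, 0.3]
grip_width: 0.0849
grasp_force: 0.0
```

```bash
python3 -c "
from h import *
inc([.4897,.2997,.096],axes(21.4))"
```

```text
d(cm) [ 0.148  0.049 10.161] w [-0.0025  0.0002  0.002 ] at [0.49   0.2983 0.1976] t 12.8 F [0.24 0.33 0.25] T [-0.04 -0.02  0.01] grip 0.0849 j [0.55 0.39 0.2  1.38 0.   1.74]
```

arm_command --increments '[{"dx":0.15,"dy":0.05,"dz":3.5,"wx":-0.002,"wy":0,"wz":0,"grip":8.5},{"dx":0.15,"dy":0.05,"dz":7,"wx":-0.002,"wy":0,"wz":0,"grip":8.5},{"dx":0.15,"dy":0.05,"dz":9,"wx":-0.002,"wy":0,"wz":0,"grip":6},{"dx":0.15,"dy":0.05,"dz":10.1,"wx":-0.002,"wy":0,"wz":0,"grip":5},{"dx":0.15,"dy":0.05,"dz":10.1,"wx":-0.002,"wy":0,"wz":0,"grip":4},{"dx":0.15,"dy":0.05,"dz":10.1,"wx":-0.002,"wy":0,"wz":0,"grip":3.4},{"dx":0.15,"dy":0.05,"dz":10.1,"wx":-0.002,"wy":0,"wz":0,"grip":1.8},{"dx":0.15,"dy":0.05,"dz":10.1,"wx":-0.002,"wy":0,"wz":0,"grip":1.8},{"dx":0.15,"dy":0.05,"dz":10.1,"wx":-0.002,"wy":0,"wz":0,"grip":1.8},{"dx":0.15,"dy":0.05,"dz":10.1,"wx":-0.002,"wy":0,"wz":0,"grip":1.8}]'

```text
clock: 13.8
eef_pos: [0.4919, 0.3023, 0.1005]
tool_rot: [0.562, 0.827, 0.003, 0.002]
ft_force: [-1.2, -1.5, 6.8]
grip_width: 0.0272
grasp_force: 59.2
```

```bash
python3 -c "
from h import *
inc([.4897,.2997,.096],axes(21.4))"
```

```text
d(cm) [-0.156 -0.305  0.448] w [ 0.0071 -0.001   0.0036] at [0.4919 0.3023 0.1005] t 13.8 F [-1.17 -1.47  6.76] T [-0.37  0.4  -0.02] grip 0.0272 j [ 0.55  0.45  0.02  1.14 -0.    1.74]
```

arm_command --increments '[{"dx":0,"dy":0,"dz":-0.5,"wx":0,"wy":0,"wz":0,"grip":1.8},{"dx":0,"dy":0,"dz":-2,"wx":0,"wy":0,"wz":0,"grip":1.8},{"dx":0,"dy":0,"dz":-4,"wx":0,"wy":0,"wz":0,"grip":1.8},{"dx":0,"dy":0,"dz":-7,"wx":0,"wy":0,"wz":0,"grip":1.8},{"dx":0,"dy":0,"dz":-10,"wx":0,"wy":0,"wz":0,"grip":1.8},{"dx":0,"dy":0,"dz":-13,"wx":0,"wy":0,"wz":0,"grip":1.8},{"dx":0,"dy":0,"dz":-16,"wx":0,"wy":0,"wz":0,"grip":1.8},{"dx":0,"dy":0,"dz":-16.5,"wx":0,"wy":0,"wz":0,"grip":1.8},{"dx":0,"dy":0,"dz":-16.5,"wx":0,"wy":0,"wz":0,"grip":1.8}]'

```text
clock: 14.7
eef_pos: [0.491, 0.3019, 0.264]
tool_rot: [0.562, 0.827, 0.003, 0.001]
ft_force: [-0.5, 0.4, -3.4]
grip_width: 0.0271
grasp_force: 59.2
```

```bash
python3 - <<'E'
from h import *
o=monitor.get_obs();r=R.from_quat(o['tool_rot'])
inc([.4897,.2997,.25],axes(21.4))
S=[]
for n in('scene','wrist'):
    c,im,d=cam(n);W=cloud(c,d);T=r.inv().apply((W-np.array(o['eef_pos'])).reshape(-1,3)).reshape(W.shape)
    hsv=cv2.cvtColor(im,cv2.COLOR_RGB2HSV)
    q=(abs(T[...,1])<.03)&(abs(T[...,0])<.04)&(T[...,2]>-.02)&(T[...,2]<.1);P=T[q]
    print(n,len(P),"zmax",np.percentile(P[:,2],[90,99,100]).round(4) if len(P) else '')
    for a in np.arange(-.02,.1,.008):
        s=P[abs(P[:,2]-a-.004)<.004]
        if len(s):print(round(a,3),len(s),"x",np.percentile(s[:,0],[3,50,97]).round(4),"y",np.percentile(s[:,1],[3,50,97]).round(4))
    if n=='scene':
        vv,uu=np.nonzero(q);S=im[max(vv.min()-60,0):vv.max()+40,max(uu.min()-50,0):uu.max()+50];save('m6.png',cv2.resize(S,None,fx=3,fy=3));print(S.shape)
E
```

```text
d(cm) [-0.16  -0.21   1.402] w [ 0.0063 -0.0013  0.0038] at [0.491  0.3019 0.264 ] t 14.7 F [-0.51  0.39 -3.37] T [-0.02  0.   -0.03] grip 0.0271 j [0.55 0.38 0.35 1.53 0.   1.74]
scene 811 zmax [0.059  0.0779 0.0827]
-0.02 78 x [-0.0262 -0.0153  0.0172] y [-0.0104  0.011   0.0141]
-0.012 71 x [-0.0269 -0.0128  0.0158] y [-0.0089  0.0114  0.0145]
-0.004 78 x [-0.0264 -0.0179  0.0166] y [-0.0103  0.0104  0.0142]
0.004 79 x [-0.026  -0.0158  0.0155] y [-0.0122  0.0119  0.0155]
0.012 77 x [-0.0265 -0.0166  0.0167] y [-0.0109  0.0118  0.0153]
0.02 68 x [-0.0268 -0.0169  0.0155] y [-0.0095  0.0114  0.0154]
0.028 72 x [-0.0271 -0.0145  0.0167] y [-0.0131  0.0104  0.0141]
0.036 67 x [-0.0272 -0.0196  0.015 ] y [-0.0121  0.0096  0.0133]
0.044 72 x [-0.0263 -0.0155  0.0148] y [-0.013   0.0095  0.0132]
0.052 70 x [-0.0266 -0.0125  0.0162] y [-0.0123  0.0097  0.0144]
0.06 60 x [-0.0276 -0.0157  0.02  ] y [-0.0149  0.0097  0.0129]
0.068 6 x [-0.0224 -0.0075  0.0076] y [-0.015   0.0061  0.0085]
0.076 13 x [-0.0078 -0.0062 -0.0003] y [-0.0047  0.0005  0.0032]
(140, 130, 3)
wrist 2545 zmax [0.0543 0.0656 0.067 ]
-0.02 397 x [0.0215 0.0225 0.0229] y [-0.0135 -0.0006  0.0118]
-0.012 341 x [0.0214 0.0224 0.0229] y [-0.0135 -0.0011  0.0116]
-0.004 306 x [0.0214 0.0224 0.0228] y [-0.0138 -0.0012  0.0115]
0.004 259 x [0.0214 0.0224 0.0228] y [-0.014  -0.0013  0.0112]
0.012 231 x [0.0212 0.0224 0.0227] y [-0.0143 -0.0018  0.0111]
0.02 217 x [0.0214 0.0224 0.0228] y [-0.0144 -0.0014  0.0106]
0.028 179 x [0.0216 0.0224 0.0227] y [-0.0144 -0.0025  0.0107]
0.036 173 x [0.0214 0.0224 0.0227] y [-0.0148 -0.0026  0.0103]
0.044 148 x [0.0213 0.0223 0.0227] y [-0.0147 -0.0019  0.0105]
0.052 167 x [0.0206 0.0224 0.0229] y [-0.0161 -0.0024  0.0115]
0.06 127 x [0.0221 0.0227 0.023 ] y [-0.016  -0.0024  0.0107]
```

```bash
cat > mt.py <<'E'
from h import *
import sys
sb=np.array([.5343,.022,.1]);B=axes(5.1,.187,5.1)
def target(h,ddx=0,ddy=0):
    Dot=sb+B.apply([.0247,-.001,-.0122])
    Rt=B*R.from_rotvec([-.02,.003,0]); off=np.array([-.002,-.002,.0845])
    return Dot-B.apply([0,0,1])*h-Rt.apply(off),Rt,Dot
if __name__=='__main__':
    Z=np.load('w4.npz');W=Z['W'];w=np.zeros((480,640),bool);w[125:160,295:330]=1;w&=Z['im'].min(2)>120
    p,rt,Dot=target(float(sys.argv[1]));print("Dot",Dot.round(4),"wrist dot",np.nanmean(W[w],0).round(4));inc(p,rt)
E
python3 mt.py .03
```

```text
Dot [0.5313 0.0438 0.1166] wrist dot [0.5318 0.0452 0.1182]
d(cm) [-27.338  -6.138   3.186] w [-0.0463  0.1853  0.2893] at [0.4897 0.3011 0.2615] t 14.8 F [-0.34  0.11 -2.15] T [-0.01 -0.01 -0.06] grip 0.0271 j [0.55 0.38 0.34 1.53 0.   1.74]
```

View pics/m6.png

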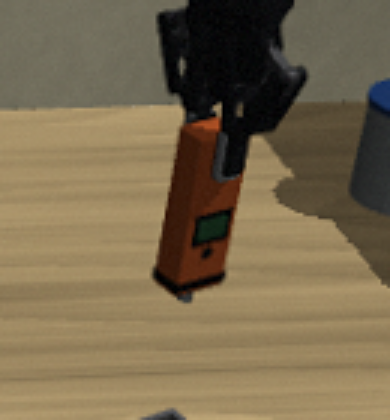

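The crop shows the meter held upright below the fingers with its foot out at (185,296). I'll move over the dot.

arm_command --increments '[{"dx":-3,"dy":-0.7,"dz":-1,"wx":-0.005,"wy":0.02,"wz":0.035,"grip":1.8},{"dx":-7,"dy":-1.6,"dz":-1,"wx":-0.012,"wy":0.05,"wz":0.08,"grip":1.8},{"dx":-11,"dy":-2.5,"dz":-1,"wx":-0.02,"wy":0.08,"wz":0.13,"grip":1.8},{"dx":-15,"dy":-3.4,"dz":-1,"wx":-0.027,"wy":0.11,"wz":0.18,"grip":1.8},{"dx":-19,"dy":-4.3,"dz":-1,"wx":-0.035,"wy":0.14,"wz":0.23,"grip":1.8},{"dx":-22.5,"dy":-5.1,"dz":0,"wx":-0.042,"wy":0.17,"wz":0.27,"grip":1.8},{"dx":-25,"dy":-5.7,"dz":1,"wx":-0.046,"wy":0.185,"wz":0.289,"grip":1.8},{"dx":-26.5,"dy":-6,"dz":2,"wx":-0.046,"wy":0.185,"wz":0.289,"grip":1.8},{"dx":-27.3,"dy":-6.1,"dz":3.2,"wx":-0.046,"wy":0.185,"wz":0.289,"grip":1.8},{"dx":-27.3,"dy":-6.1,"dz":3.2,"wx":-0.046,"wy":0.185,"wz":0.289,"grip":1.8}]'

```text
clock: 15.8
eef_pos: [0.533, 0.0252, 0.2278]
tool_rot: [0.673, 0.734, 0.071, -0.065]
ft_force: [-1.1, 0.6, -0.9]
grip_width: 0.0269
grasp_force: 59.2
```

arm_command --increments '[{"dx":0,"dy":0,"dz":0,"wx":0,"wy":0,"wz":0,"grip":1.8},{"dx":0,"dy":0,"dz":0,"wx":0,"wy":0,"wz":0,"grip":1.8}]'

```text
clock: 16.0
eef_pos: [0.5345, 0.0267, 0.2314]
tool_rot: [0.671, 0.735, 0.073, -0.063]
ft_force: [-0.5, 0.2, -1.5]
grip_width: 0.0273
grasp_force: 59.2
```

```bash
cat > chk.py <<'E'
from h import *
import sys
sb=np.array([.5343,.022,.1]);B=axes(5.1,.187,5.1)
for n in('scene','wrist','top'):
    c,im,d=cam(n);W=cloud(c,d);D=B.inv().apply((W-sb).reshape(-1,3)).reshape(W.shape)
    Y,X,Zz=D[...,0],D[...,1],-D[...,2];hsv=cv2.cvtColor(im,cv2.COLOR_RGB2HSV).astype(int)
    w=(abs(X)<.025)&(abs(Y-.025)<.02)&(Zz>.006)&(Zz<.02)&(im.min(2)>100)&(hsv[...,1]<60)
    print(n,"dot XYZ",np.c_[X[w],Y[w],Zz[w]].mean(0).round(4),w.sum())
    m=(abs(X)<.05)&(abs(Y-.025)<.05)&(Zz>.02)&(Zz<.15)&(hsv[...,1]>150)&(hsv[...,0]<13)&(im[...,0]>70)
    P=np.c_[X[m],Y[m],Zz[m]]
    if len(P)>100:
        print("  zmin",np.percentile(P[:,2],[0.5,2]).round(4))
        for a in np.arange(.02,.13,.02):
            s=P[abs(P[:,2]-a)<.01]
            if len(s)>20: print("  z",round(a,3),len(s),"X",np.percentile(s[:,0],[2,98]).round(4),"Y",np.percentile(s[:,1],[2,98]).round(4))
    if n=='scene': save(sys.argv[1],cv2.resize(im[140:300,290:450],None,fx=3,fy=3,interpolation=cv2.INTER_CUBIC))
    if n=='wrist': save('w_'+sys.argv[1],im)
E
python3 -W ignore chk.py a7.png; python3 mt.py .03
```

```text
scene dot XYZ [-0.0018  0.025   0.0135] 23
  zmin [0.0713 0.0729]
  z 0.08 126 X [0.0103 0.0166] Y [0.007  0.0474]
  z 0.1 73 X [0.0092 0.0173] Y [0.0069 0.0487]
  z 0.12 33 X [0.0096 0.0153] Y [0.0064 0.0484]
wrist dot XYZ [nan nan nan] 0
  zmin [0.0706 0.0723]
  z 0.08 344 X [-0.0125  0.0131] Y [0.0509 0.0525]
  z 0.1 441 X [-0.0128  0.0131] Y [0.0508 0.0524]
  z 0.12 581 X [-0.0126  0.013 ] Y [0.0511 0.0524]
top dot XYZ [nan nan nan] 0
Dot [0.5313 0.0438 0.1166] wrist dot [0.5318 0.0452 0.1182]
d(cm) [-0.221 -0.146  0.182] w [ 0.0035 -0.0008  0.0027] at [0.5346 0.0263 0.2317] t 16.15 F [ 0.96 -0.2  -1.45] T [-0.26 -0.01 -0.01] grip 0.0272 j [-0.07  0.3   0.14  1.41  0.19  1.41]
```

View pics/a7.png

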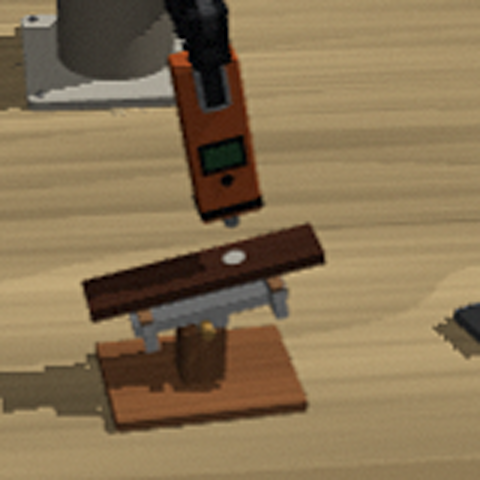

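The meter is square to the blank, with its foot at (232,222) above the dot at (233,257). Both cameras ask for small shifts of about -2.4 mm in tool x and -1.5 mm in tool y.

arm_command --increments '[{"dx":-0.24,"dy":-0.15,"dz":0.3,"wx":0.003,"wy":0,"wz":0,"grip":1.8},{"dx":-0.24,"dy":-0.15,"dz":1,"wx":0.003,"wy":0,"wz":0,"grip":1.8},{"dx":-0.24,"dy":-0.15,"dz":1.6,"wx":0.003,"wy":0,"wz":0,"grip":1.8},{"dx":-0.24,"dy":-0.15,"dz":2.0,"wx":0.003,"wy":0,"wz":0,"grip":1.8},{"dx":-0.24,"dy":-0.15,"dz":2.2,"wx":0.003,"wy":0,"wz":0,"grip":1.8},{"dx":-0.24,"dy":-0.15,"dz":2.2,"wx":0.003,"wy":0,"wz":0,"grip":1.8},{"dx":-0.24,"dy":-0.15,"dz":2.2,"wx":0.003,"wy":0,"wz":0,"grip":1.8}]'

```text
clock: 16.85
eef_pos: [0.5333, 0.027, 0.2089]
tool_rot: [0.672, 0.734, 0.072, -0.064]
ft_force: [0.6, 0.5, -1.4]
grip_width: 0.0273
grasp_force: 59.2
```

```bash
python3 -W ignore chk.py a8.png; python3 mt.py .0; python3 - <<'E'
from h import *
F=[];
for i in range(12):
    viewer.camera('top');o=monitor.get_obs();F.append(np.r_[o['ft_force'],o['eef_pos']])
F=np.array(F);print(F.mean(0).round(4),F.std(0).round(4))
E
```

```text
scene dot XYZ [-0.0017  0.0252  0.0136] 22
  zmin [0.0405 0.0506]
  z 0.06 136 X [0.0083 0.0153] Y [0.0033 0.0448]
  z 0.08 57 X [0.0082 0.0159] Y [0.0027 0.0449]
  z 0.1 51 X [0.0084 0.0147] Y [0.0028 0.0453]
  z 0.12 155 X [0.0082 0.0162] Y [0.0031 0.0446]
wrist dot XYZ [nan nan nan] 0
  zmin [0.0488 0.0518]
  z 0.04 41 X [-0.0136  0.0131] Y [0.0459 0.0486]
  z 0.06 346 X [-0.0139  0.0119] Y [0.047  0.0487]
  z 0.08 451 X [-0.014   0.0119] Y [0.0465 0.0487]
  z 0.1 608 X [-0.0139  0.0116] Y [0.0471 0.0486]
  z 0.12 834 X [-0.0137  0.0118] Y [0.0471 0.0486]
top dot XYZ [nan nan nan] 0
Dot [0.5313 0.0438 0.1166] wrist dot [0.5318 0.0452 0.1182]
d(cm) [ 0.125 -0.043  0.954] w [-0.     -0.0009  0.0006] at [0.5334 0.0269 0.2091] t 17.0 F [ 0.06  0.04 -2.41] T [-0.29 -0.    0.01] grip 0.0274 j [-0.07  0.31  0.09  1.36  0.19  1.41]
[ 0.1573  0.2062 -1.8858  0.5332  0.027   0.2089] [4.904e-01 4.477e-01 4.632e-01 1.000e-04 0.000e+00 1.000e-04]
```

arm_command --increments '[{"dx":0.12,"dy":0,"dz":0.2,"wx":0,"wy":0,"wz":0,"grip":1.8},{"dx":0.12,"dy":0,"dz":0.5,"wx":0,"wy":0,"wz":0,"grip":1.8},{"dx":0.12,"dy":0,"dz":0.8,"wx":0,"wy":0,"wz":0,"grip":1.8},{"dx":0.12,"dy":0,"dz":0.8,"wx":0,"wy":0,"wz":0,"grip":1.8},{"dx":0.12,"dy":0,"dz":0.8,"wx":0,"wy":0,"wz":0,"grip":1.8}]'

```text
clock: 18.1
eef_pos: [0.5329, 0.0297, 0.201]
tool_rot: [0.672, 0.734, 0.071, -0.064]
ft_force: [0.6, -0.9, -1.1]
grip_width: 0.0273
grasp_force: 59.2
```

```bash
cat > f.py <<'E'
from h import *
F=[]
for i in range(10):
    c,d=viewer.camera('scene')[0],0;o=monitor.get_obs();F.append(np.r_[o['ft_force'],o['eef_pos'],o['ft_torque']])
F=np.array(F);m=F.mean(0);print(m.round(4),"press",((m[:3]-[.157,.206,-1.886])@[.0165,-.186,.982]).round(2),"t",o['clock'])
E
python3 f.py; python3 -W ignore chk.py a9.png; python3 mt.py 0
```

```text
[-2.4840e-01 -3.4400e-02 -1.8838e+00  5.3320e-01  2.9700e-02  2.0130e-01
 -2.6410e-01  4.8000e-03 -2.0000e-04] press 0.04 t 18.6
scene dot XYZ [nan nan nan] 0
  zmin [0.0426 0.0435]
  z 0.04 55 X [0.0079 0.0154] Y [0.0051 0.0463]
  z 0.06 124 X [0.0079 0.0169] Y [0.0039 0.0452]
  z 0.08 23 X [0.0095 0.0162] Y [0.0039 0.0465]
  z 0.1 99 X [0.008  0.0165] Y [0.0039 0.0455]
  z 0.12 123 X [0.0093 0.0155] Y [0.0042 0.0457]
wrist dot XYZ [nan nan nan] 0
  zmin [0.0408 0.0443]
  z 0.04 174 X [-0.0142  0.0124] Y [0.0477 0.05  ]
  z 0.06 381 X [-0.014  0.012] Y [0.048  0.0499]
  z 0.08 504 X [-0.014   0.0119] Y [0.048  0.0499]
  z 0.1 688 X [-0.0138  0.0117] Y [0.0484 0.0499]
  z 0.12 987 X [-0.0137  0.0117] Y [0.0485 0.0498]
top dot XYZ [nan nan nan] 0
Dot [0.5313 0.0438 0.1166] wrist dot [0.5318 0.0452 0.1182]
d(cm) [ 0.001 -0.021  0.127] w [-0.0006 -0.0009  0.0006] at [0.5331 0.0297 0.2012] t 18.75 F [-0.18 -0.22 -1.42] T [-0.26  0.   -0.02] grip 0.0274 j [-0.06  0.31  0.08  1.34  0.19  1.42]
```

arm_command --increments '[{"dx":0,"dy":0,"dz":0.15,"wx":0,"wy":0,"wz":0,"grip":1.8},{"dx":0,"dy":0,"dz":0.3,"wx":0,"wy":0,"wz":0,"grip":1.8},{"dx":0,"dy":0,"dz":0.3,"wx":0,"wy":0,"wz":0,"grip":1.8},{"dx":0,"dy":0,"dz":0.3,"wx":0,"wy":0,"wz":0,"grip":1.8}]'

```text
clock: 19.15
eef_pos: [0.5332, 0.0302, 0.1984]
tool_rot: [0.672, 0.734, 0.072, -0.064]
ft_force: [0.2, -0.6, -0.3]
grip_width: 0.0272
grasp_force: 59.5
```

```bash
python3 f.py
```

```text
[ 0.0607 -0.2887  0.2202  0.5332  0.0302  0.1984 -0.2794 -0.0274 -0.032 ] press 2.16 t 19.65
```

arm_command --increments '[{"dx":0,"dy":0,"dz":0.1,"wx":0,"wy":0,"wz":0,"grip":1.8},{"dx":0,"dy":0,"dz":0.17,"wx":0,"wy":0,"wz":0,"grip":1.8},{"dx":0,"dy":0,"dz":0.17,"wx":0,"wy":0,"wz":0,"grip":1.8}]'

```text
clock: 19.95
eef_pos: [0.5332, 0.0306, 0.1966]
tool_rot: [0.672, 0.734, 0.072, -0.064]
ft_force: [0.9, -0.3, 1.1]
grip_width: 0.0271
grasp_force: 59.7
```

```bash
python3 f.py; python3 f.py; python3 -W ignore chk.py a10.png
```

```text
[ 0.3734 -0.3454  0.7403  0.5332  0.0306  0.1967 -0.2661 -0.1024 -0.0174] press 2.69 t 20.45
[ 0.3423 -0.4246  0.8332  0.5332  0.0306  0.1966 -0.2526 -0.1569 -0.0387] press 2.79 t 20.95
scene dot XYZ [nan nan nan] 0
  zmin [0.0358 0.0388]
  z 0.04 90 X [0.009  0.0156] Y [0.0042 0.0453]
  z 0.06 94 X [0.0084 0.016 ] Y [0.0038 0.0458]
  z 0.08 24 X [0.0082 0.0168] Y [0.0038 0.0464]
  z 0.1 130 X [0.0086 0.0157] Y [0.0044 0.0457]
  z 0.12 101 X [0.0073 0.0177] Y [0.0039 0.0459]
wrist dot XYZ [nan nan nan] 0
  zmin [0.0359 0.0405]
  z 0.04 253 X [-0.0137  0.0122] Y [0.0482 0.05  ]
  z 0.06 419 X [-0.0138  0.0122] Y [0.0478 0.0499]
  z 0.08 544 X [-0.0139  0.012 ] Y [0.048  0.0499]
  z 0.1 762 X [-0.0137  0.0118] Y [0.0485 0.0499]
  z 0.12 1071 X [-0.0136  0.0119] Y [0.0483 0.0498]
top dot XYZ [nan nan nan] 0
```

View pics/a10.png

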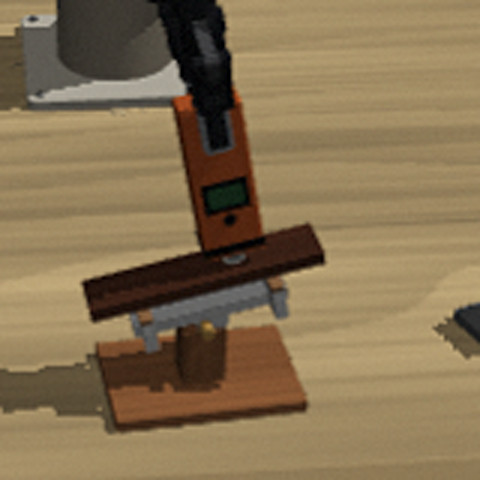

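The case is now just above the wood, with the dot's front edge at (233,259) below it. The blank and tilt are unchanged, and the press is about 2.75 N, so I'll add a slight nudge.

arm_command --increments '[{"dx":0,"dy":0,"dz":0.04,"wx":0,"wy":0,"wz":0,"grip":1.8},{"dx":0,"dy":0,"dz":0.04,"wx":0,"wy":0,"wz":0,"grip":1.8},{"dx":0,"dy":0,"dz":0.04,"wx":0,"wy":0,"wz":0,"grip":1.8}]'

```text
clock: 21.4
eef_pos: [0.5332, 0.0306, 0.1962]
tool_rot: [0.672, 0.734, 0.071, -0.064]
ft_force: [1.2, -0.9, 0.7]
grip_width: 0.0275
grasp_force: 59.7
```

```bash
python3 f.py; python3 f.py; python3 -c "
from workcell import job; print(job.job_done())"
```

```text
[ 0.5928 -0.4312  1.1991  0.5332  0.0307  0.1962 -0.255  -0.2297 -0.0422] press 3.16 t 21.9
[ 0.7386 -0.3299  0.9558  0.5332  0.0307  0.1962 -0.2579 -0.2636 -0.0667] press 2.9 t 22.4
the job is handed in; nothing more can be done
None
```

I handed the job in at about 22 s: the blank lies centred across both cork ledges with its dot up, and the arm holds the meter's foot square on the dot at about 3 N (read as 2.9–3.2 N).

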